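# Loosen the camera vise by two turns

### The arm

A 7-joint arm with a two-finger parallel gripper is mounted at the origin on the work surface. World frame = base frame: x ahead of the robot, y to its left, z up, the work surface at z = 0. Lengths are in mm, angles in rad, forces in N, time in s.
With the tool pointing down it reaches from about 400 to 900 mm from the base axis. Payload 5.5 kg.
Tool frame: the origin (TCP) lies at the very end of the fingers, on their centre line; the grasp point (between the pads) lies ctrl.hold_point_z behind it (ctrl.hold_point_z is the distance from the TCP to the grasp point, in mm); z points along the fingers, x is the direction in which the jaws open and shut, and the axes are right-handed (so a half turn about z gives the same grasp; the last joint's range is limited). The gripper opens to 85 mm and grips with 20 to 120 N. Pads are 22 mm wide; open, the fingers measure 114 mm over their backs; the gripper's body (76 mm by 85 mm) begins 54 mm behind the grasp point. The pads swing forward as they close: fully open they stand 13 mm farther back than shut.
Start: joints at [-1.081, 0.501, -0.427, 1.55, 0.221, 1.138, -0.21], TCP at [146.121, 633.363, 231.31] pointing down, gripper open.
Joint ranges: [-2.88, 2.88], [-0.31, 2.03], [-1.54, 1.56], [0.2, 2.42], [-1.41, 4.55], [0.19, 2.02], [-2.57, 2.57]. Speed limits (rad/s): [2.57, 2.57, 3.14, 3.14, 3.14, 3.14, 3.14].

### API

Orientations are given as a 3x3 rotation matrix whose columns are the frame's x, y, z axes.
In Python, from cell import ctrl, vision gives the robot as it stands. The module is installed in compiled form; this text tells all that it offers. Calls block until the motion is done:
- ctrl.move_ptp(position, orientation): joint-space move of the TCP to a pose.
- ctrl.servo_line(position, rot=None, v=150): straight line of the TCP; rot=None keeps the orientation; v is the mean speed in mm/s.
- ctrl.movej(angles): joint-space move.
- ctrl.gripper_to(opening, newtons=None): finger opening in mm; newtons is the grip in N (None keeps the last); returns when the fingers have stopped.
- ctrl.wait(seconds).
- ctrl.solve_ik(position, orientation): joint angles nearest the present ones, or None.
- vision.read_camera(name): name is "scene" or "top"; returns (picture, depth): 420x560x3 uint8, red, green, blue; 420x560 float32, mm along the optical axis (not along the pixel's ray), 0 where there is no reading.
- vision.camera_params(name): a dict with "vertical_fov" (degrees; the focal length in pixels is half the picture's height over the tangent of half this angle, whatever the lens; pixels are square), "cx", "cy" (the principal point, pixels), "dist" ([k1, k2, p1, p2, k3] as OpenCV has them; the pictures are not rectified), "cam_to_world" (4x4, takes a point from camera to world coordinates). Camera axes: x right, y up, looking along -z (the intrinsics and any distortion apply to the point x, -y, -z); pixel columns grow to the right and rows downward; lengths in mm; the calibration is good to about 2 mm. A picture is of the moment at which its call begins. camera_params takes no time and is no camera call.
A pose or a line that the arm cannot do raises ctrl.IKError and nothing moves.
- ctrl.finish_job(): hands the job in, once; it reports no verdict.
Readings, each from a call of its own:
- ctrl.current_time(): time.
- ctrl.current_joint_pos(): joint angles.
- ctrl.current_joint_velocities(): joint speeds.
- ctrl.current_joint_efforts(): joint torques, N m.
- ctrl.current_ee_pos(): TCP position.
- ctrl.current_tcp_rot(): TCP orientation.
- ctrl.current_wrist_force(): force on the tool from outside, world axes, zero at the start.
- ctrl.current_ft_torque(): the same for the moment, N m.
- ctrl.current_grip_width(): finger opening in mm.
Only numpy, scipy, OpenCV 4.12 (cv2) and the standard library are available. Lean on these libraries where they do the work, as an engineer would, in place of code of your own. Each camera call takes 0.05 s, during which the arm holds its last target. There are 200 camera calls.

### The job

Loosen the small vise that holds the square microscope camera: roll a fingertip across the top of its knurled wheel, stroke after stroke, until the wheel has made two full turns from where it stands in the loosening direction (top of the wheel to the left as seen from the robot). Press gently and only roll the wheel, do not grip it; leave the camera standing in its vise, and leave the other vise with the round eyepiece and everything else on the bench as they are. Finish clear of everything.

Things in the scene. Friction and masses are not known exactly. Their poses are not given: they have to be found in the camera images.
- vise_a: camera's vise, fixed, grey, one of two alike. Holds the square camera: the one to loosen. Origin: on the bench under mid-length; x along the screw from the wheel (-x, robot's end) to the fixed jaw, z up. Bed (mm) x -70..80, 60 wide, top 22 mm up. Fixed jaw x 41.5..63.5, moving jaw 20 long with face at x 0 when shut, both 58 high; end plate x -70..-58, 48 high. Wheel: see its point.
- vise_b: eyepiece's vise, fixed, grey, one of two alike. Holds the round eyepiece: leave alone. Origin: on the bench under mid-length; x along the screw from the wheel (-x, robot's end) to the fixed jaw, z up. Bed (mm) x -70..80, 60 wide, top 22 mm up. Fixed jaw x 41.5..63.5, moving jaw 20 long with face at x 0 when shut, both 58 high; end plate x -70..-58, 48 high. Wheel: see its point.
- vise_a_wheel_center (a point): centre of the knurled steel wheel of the camera's vise: vise x -97 mm, 40 mm up. Radius 25, width 20 mm, axis along vise x; top 65 mm up, free above. Bearing sprung downward: yields from 3 N, 6 mm at about 10 N. Pressed 3-4 mm down the rim rolls with a fingertip without slip (157 mm a turn, about 2 N), and stays where left. White line on rim and outer face.
- vise_a_wheel (a joint): wheel angle of the camera's vise, rad, not wrapped (one turn 6.283). GROWS as the vise is loosened: top of the wheel moving to vise +y (left as seen from the robot; anticlockwise facing the wheel's outer face). Starts anywhere from 0 to 1.5; stop at 25.
- vise_a_jaw_top (a point): middle of the top of the moving jaw of the camera's vise, 58 mm up, 10 mm behind the jaw's face. One full turn of loosening moves the jaw 6 mm along vise -x, away from the held part. It dips with the wheel while that is pressed down.
- vise_b_jaw_top (a point): middle of the top of the moving jaw of the eyepiece's vise, 58 mm up, 10 mm behind the jaw's face. One full turn of loosening moves the jaw 6 mm along vise -x, away from the held part. It dips with the wheel while that is pressed down.
- camera: square black microscope camera, 40 x 40 x 56 mm with a round steel mount 26 mm across and 12 mm high on top, about 160 g, standing on the bed between the jaws of its vise; origin under its centre
- eyepiece: round black microscope eyepiece, 39 mm across, 66 mm tall, standing between the jaws of the other vise; origin under its centre
- canister: clear round objective canister with white lid, 36 mm across, 48 mm tall; origin under its centre
- slide_box: grey flat slide box, 90 x 34 x 28 mm; origin under its centre
- bottle: clear water bottle with red cap, 64 mm across, 170 mm tall; origin under its centre
- pen_cup: yellow pen cup, 76 mm across, 90 mm tall (pens reach to 150 mm); origin under its centre
- mouse: grey computer mouse, 100 x 58 x 30 mm; origin under its centre
- lens_cap: plain metal round lens cap, 48 mm across, 9 mm thick, lying flat; origin under its centre
Mind the look-alikes: they are no part of the job. Leave any purple look-alike of the vise_a alone.

How it is judged (in metres and radians):
On the way:
1. the camera's vise has been loosened by one full turn (distance of vise_a_jaw_top from where it was at the start of the episode above 0.006 m), for 0.1 s.
At the end, for the whole second after the job is handed in: The camera's vise is open by two full turns more than at the start, give or take a quarter turn (its jaw has moved 10.5 to 13.5 mm); the wheel is at rest; the camera still stands upright on the bed of its vise within 10 mm of where it was (distance of vise_a_jaw_top from where it was at the start of the episode between 0.0105 and 0.0135 m and value of joint vise_a_wheel above 9 rad and velocity of joint vise_a_wheel between -0.1 and 0.1 rad/s and distance of camera from where it was at the start of the episode below 0.01 m and angle between camera's own z axis and vertical below 0.1 rad and z of camera in the frame of vise_a below 0.026 m); the robot touches nothing.
It fails at once if the wheel was gripped or pressed hard (over 30 N) (contact force between the fingers and vise_a above 30 N).
It fails at once if the camera was lifted, tipped or shifted (distance of camera from where it was at the start of the episode above 0.015 m or angle between camera's own z axis and vertical above 0.15 rad).
It fails at once if the eyepiece's vise was turned (distance of vise_b_jaw_top from where it was at the start of the episode above 0.002 m).
It fails at once if the eyepiece or another thing on the bench was disturbed (distance of any of eyepiece, canister, slide_box, bottle, pen_cup, mouse, lens_cap from where it was at the start of the episode above 0.02 m).
It also fails if it takes over 64 s, if anything falls off the work surface, if the arm or the gripper's body presses on something with over 40 N, if the wrist force passes 120 N, or if a joint passes its speed limit or range.

## Working session

There is one attempt and no reset: what is moved stays moved. The work goes in short steps, each a Python script; the robot and the scene stay as the last script left them, time stands still between calls to the robot, and variables do not carry over. Pictures are saved under pics/ and viewed, about 8 in all and at most 12, crops included, and the job is handed in when it is done.

```bash
mkdir -p pics
cat > h.py <<'E'
import numpy as np, cv2
from cell import ctrl, vision
def K(name):
    p=vision.camera_params(name); f=210/np.tan(np.radians(p["vertical_fov"])/2)
    return np.array([[f,0,p["cx"]],[0,f,p["cy"]],[0,0,1.]]),np.array(p["dist"],float),np.array(p["cam_to_world"],float)
def px2w(name,uv,depth):
    k,d,T=K(name); uv=np.asarray(uv,float).reshape(-1,1,2)
    n=cv2.undistortPoints(uv,k,d).reshape(-1,2); z=np.asarray(depth,float).reshape(-1)
    c=np.c_[n[:,0]*z,-n[:,1]*z,-z]; return c@T[:3,:3].T+T[:3,3]
def w2px(name,P):
    k,d,T=K(name); c=(np.atleast_2d(P)-T[:3,3])@T[:3,:3]; c=c*[1,-1,-1]
    return cv2.projectPoints(c,np.zeros(3),np.zeros(3),k,d)[0].reshape(-1,2)
def cloud(name,D):
    v,u=np.mgrid[:420,:560]; return px2w(name,np.c_[u.ravel(),v.ravel()],D.ravel()).reshape(420,560,3)
def shot(name,tag):
    I,D=vision.read_camera(name); np.savez(f"{tag}.npz",I=I,D=D); cv2.imwrite(f"pics/{tag}.png",I[:,:,::-1]); return I,D
E
python3 - <<'E'
from h import *
for n in("scene","top"):
    shot(n,n+"0"); k,d,T=K(n); print(n,k[0],d,T.round(3).tolist())
E
```

```text
scene [475.47884958   0.         281.66245465] [-0.05145453  0.          0.          0.          0.        ] [[0.488, -0.518, 0.702, 1290.394], [0.873, 0.292, -0.391, -419.444], [-0.003, 0.804, 0.595, 742.302], [0.0, 0.0, 0.0, 1.0]]
top [512.77154917   0.         283.46229741] [-0.06362895  0.          0.          0.          0.        ] [[-0.0, 0.984, -0.176, 296.355], [-1.0, -0.0, -0.0, -2.398], [-0.0, 0.176, 0.984, 1303.04], [0.0, 0.0, 0.0, 1.0]]
```

View pics/scene0.png

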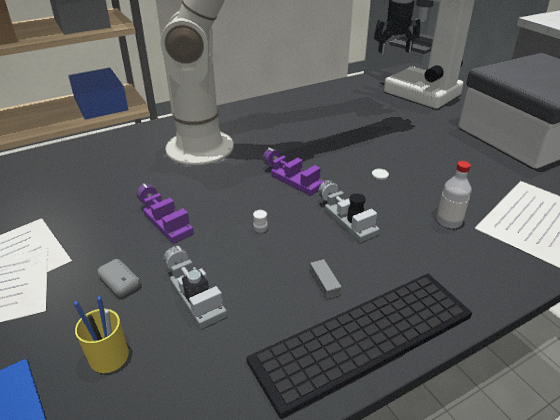

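View pics/top0.png

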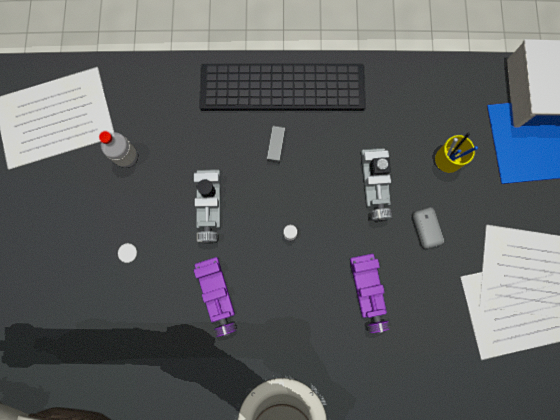

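Candidates for vise_a are the grey vises at top (377,185)/scene (195,285) and at top (207,207)/scene (350,208). The purple ones at top (215,295) and (370,292) are look-alikes. The one at top (377,185) seems to hold a square body with a steel mount, so I'll confirm it in an enlarged crop and measure it.

Run:
```python
from h import *
S=np.load("scene0.npz");T=np.load("top0.npz")
a=cv2.resize(S["I"][235:335,150:240],None,fx=4.4,fy=4.4,interpolation=cv2.INTER_CUBIC)
b=cv2.resize(T["I"][140:230,345:410],None,fx=4.889,fy=4.889,interpolation=cv2.INTER_CUBIC)[:440]
cv2.imwrite("pics/crop1.png",np.hstack([a,b])[:,:,::-1])
for n,A,(r0,r1,c0,c1) in (("top",T,(140,230,350,405)),("scene",S,(235,335,150,240))):
    P=cloud(n,A["D"]); P=P[r0:r1,c0:c1].reshape(-1,3)
    np.save(n+"P.npy",P)
    # gravel
    for z0,z1 in((15,30),(30,52),(52,62),(62,70),(70,110)):
        q=P[(P[:,2]>z0)&(P[:,2]<z1)]; print(n,z0,z1,len(q),q.mean(0).round(1),q.min(0).round(1),q.max(0).round(1))
```

```text
top 15 30 507 [ 590.7 -232.9   21.2] [ 495.1 -275.1   15.3] [ 683.7 -206.2   29.7]
top 30 52 351 [ 557.1 -238.6   44. ] [ 491.6 -272.    30.3] [ 665.1 -206.3   51.9]
top 52 62 450 [ 599.9 -239.3   57.2] [ 495.1 -269.2   52.1] [ 667.1 -206.2   61.9]
top 62 70 98 [ 544.3 -242.8   65.1] [ 495.8 -264.8   62.1] [ 661.7 -219.8   70. ]
top 70 110 263 [ 622.2 -243.4   81.5] [ 602.9 -265.2   70.7] [ 645.4 -224.    98. ]
scene 15 30 604 [ 628.  -247.9   21.8] [ 398.3 -276.3   15. ] [ 687.9 -208.5   29.9]
scene 30 52 701 [ 587.1 -248.4   42.4] [ 500.4 -273.8   30.1] [ 671.3 -209.5   52. ]
scene 52 62 513 [ 619.3 -243.8   57.4] [ 495.8 -270.6   52.3] [ 671.2 -209.7   61.9]
scene 62 70 143 [ 576.7 -249.1   65.1] [ 496.8 -266.8   62.1] [ 647.2 -224.7   69.9]
scene 70 110 360 [ 631.8 -248.5   81.3] [ 603.6 -266.9   70.1] [ 647.8 -226.6   92.8]
```

View pics/crop1.png

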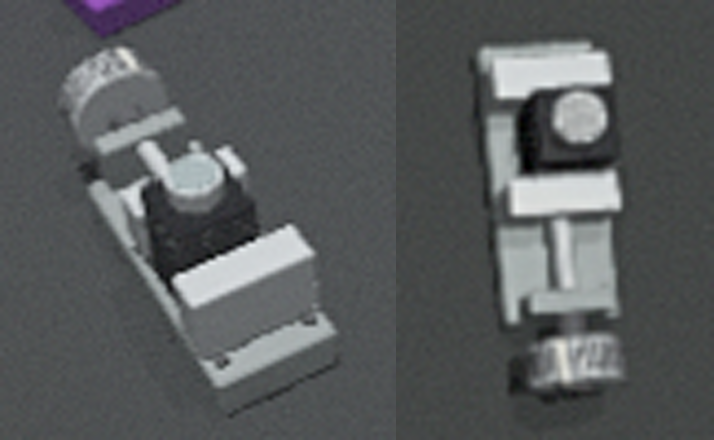

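The crop shows the square black camera with its round steel mount, so this is vise_a: wheel at about top (380,214), scene (177,256). Next I'll fit the vise pose to both depth clouds.

```bash
cat > fit.py <<'E'
from h import *
from scipy.optimize import least_squares
def box(p,x0,x1,w,z0,z1,y=0):
    q=np.abs(p-[(x0+x1)/2,y,(z0+z1)/2])-[(x1-x0)/2,w/2,(z1-z0)/2]
    return np.linalg.norm(np.maximum(q,0),axis=1)+np.minimum(q.max(1),0)
def cyl(p,ax,c,r,h):
    d=p-c; a=np.abs(d[:,ax])-h/2; o=np.delete(d,ax,1); b=np.hypot(o[:,0],o[:,1])-r; q=np.c_[a,b]
    return np.linalg.norm(np.maximum(q,0),axis=1)+np.minimum(q.max(1),0)
def sdf(p,j=1.5):
    return np.min(np.abs([box(p,-70,80,60,0,22),box(p,41.5,63.5,60,22,58),box(p,j-20,j,60,22,58),box(p,-70,-58,60,0,48),
      box(p,j,41.5,40,22,78),cyl(p,2,[j/2+20.75,0,84],13,12),cyl(p,0,[-97,0,40],25,20),cyl(p,0,[-60,0,40],5,80)]),0)
def res(s,P,j=1.5):
    c,n=np.cos(s[2]),np.sin(s[2]); d=P-[s[0],s[1],s[3]]
    return sdf(np.c_[c*d[:,0]+n*d[:,1],-n*d[:,0]+c*d[:,1],d[:,2]],j)
E
python3 - <<'E'
from fit import *
A={}
for n in("top","scene"):
    P=np.load(n+"P.npy"); P=P[(P[:,2]>12)&(P[:,2]<100)&(P[:,0]>450)]; A[n]=P
for n,P in list(A.items())+[("both",np.vstack(list(A.values())))]:
    b=min((least_squares(res,[600,-240,y,0],x_scale=[10,10,.1,3],loss="soft_l1",f_scale=1.5,args=(P,)) for y in(-.15,-.07,0,.07,.15)),key=lambda r:r.cost)
    s=b.x; print(n,len(P),s.round(3),b.cost.round(0),np.median(np.abs(res(s,P))).round(2),"wheel",(s[:2]-97*np.array([np.cos(s[2]),np.sin(s[2])])).round(1))
np.save("pose.npy",s)
q=w2px("top",[600,0,0]);print(q)
from h import ctrl
print(ctrl.hold_point_z, ctrl.current_wrist_force(),ctrl.current_time(),ctrl.current_grip_width())
E
```

```text
top 1688 [ 6.02523e+02 -2.42438e+02  5.30000e-02 -2.24000e-01] 2327.0 1.34 wheel [ 505.7 -247.6]
scene 2349 [ 6.03414e+02 -2.44694e+02  5.40000e-02 -2.26000e-01] 2003.0 1.02 wheel [ 506.6 -249.9]
both 4037 [ 6.03202e+02 -2.43225e+02  5.50000e-02 -1.89000e-01] 4482.0 1.17 wheel [ 506.3 -248.5]
[[282.58087214 181.60065935]]
18.700000000000003 [-0.03307823 -0.26367352  0.66736267] 0.1 85.61354739824473
```

Both cameras agree: wheel centre (506,-249), yaw 0.054. I'll close the fingers, move above the wheel and probe down for the rim.

```bash
cat >> h.py <<'E'
yaw=0.054; W=np.array([506.1,-248.7]); U=np.array([-np.sin(yaw),np.cos(yaw)])
def pos(off,z): return [*(W+off*U),z]
def rot(s): 
    x=s*np.r_[U,0]; z=np.array([0,0,-1.]); return np.c_[x,np.cross(z,x),z]
E
python3 - <<'E'
from h import *
q=np.array(ctrl.current_joint_pos()); c=[]
for s in(1,-1):
    j=ctrl.solve_ik(pos(-12,150),rot(s)); print(s,j)
    if j is not None: c.append((np.abs(np.array(j)-q).max(),s))
s=min(c)[1]; np.save("s.npy",s)
ctrl.gripper_to(0,20); ctrl.move_ptp(pos(-12,150),rot(s)); print("t",ctrl.current_time(),ctrl.current_grip_width())
ctrl.servo_line(pos(-12,72),v=150); ctrl.wait(.15)
f0=np.array(ctrl.current_wrist_force()); print(f0.round(2),np.round(ctrl.current_ee_pos(),1))
for z in np.arange(68,59.9,-1):
    ctrl.servo_line(pos(-12,z),v=40); f=np.array(ctrl.current_wrist_force())-f0
    print(z,np.round(ctrl.current_ee_pos(),1),f.round(1))
    if f[2]>8: break
shot("scene","scene1"); print("t",ctrl.current_time())
E
```

```text
1 [ 0.01135874  0.46422971  0.53347109  1.85496376 -0.29465433  0.9011022
  2.30822465]
-1 [-0.20003014  0.54828838  0.83178485  1.86139208 -0.49302822  0.95098571
 -0.66168562]
t 4.2417 -0.14321599747969585
[ 0.7   0.53 -0.1 ] [ 507.6 -261.3   73.2]
68.0 [ 506.8 -260.5   68.1] [-1.  -1.6  0.3]
67.0 [ 506.7 -260.7   67. ] [-0.8 -0.4  0.5]
66.0 [ 506.7 -260.7   65.9] [-0.7 -0.  -0.5]
65.0 [ 506.7 -260.6   64.9] [-0.4 -0.2  0.3]
64.0 [ 506.9 -260.8   64.3] [-1.1 -0.2  4.5]
63.0 [ 506.9 -260.9   63.2] [-1.5 -0.4  4.1]
62.0 [ 506.9 -261.    62.3] [-0.3 -0.7  5.4]
61.0 [ 506.9 -261.3   61.4] [-1.2 -0.   6.3]
60.0 [ 507.  -261.6   60.6] [-2.4 -1.1  8.2]
t 7.3583
```

```bash
cat >> h.py <<'E'
def stroke(a,b,z=60.8,v=60,log=False,pre=True):
    if pre: ctrl.servo_line(pos(a,70),v=200); 
    ctrl.servo_line(pos(a,z),v=60); F=[]; p0=np.array(ctrl.current_ee_pos())
    n=max(1,int(np.ceil((b-a)/8))) if log else 1
    for k in range(1,n+1):
        ctrl.servo_line(pos(a+(b-a)*k/n,z),v=v)
        if log: F.append(np.r_[np.array(ctrl.current_ee_pos())[1:],ctrl.current_wrist_force()].round(1).tolist())
    ctrl.wait(.1); p1=np.array(ctrl.current_ee_pos()); d=float((p1-p0)[:2]@U)
    ctrl.servo_line(pos(b,70),v=100); return d,F
E
python3 - <<'E'
from h import *
print(ctrl.current_time())
d,F=stroke(-12,18,log=True,pre=False); print(d,*F,sep="\n")
print(ctrl.current_time())
d,F=stroke(-18,18); print(d,ctrl.current_time())
ctrl.servo_line([*(W+np.array([-90,0])),120],v=250); ctrl.wait(.2)
shot("top","top2"); shot("scene","scene2"); print(ctrl.current_time())
a=np.load("top0.npz")["I"]; b=np.load("top2.npz")["I"]
c=[cv2.resize(x[140:230,345:410],None,fx=5,fy=5,interpolation=cv2.INTER_CUBIC) for x in(a,b)]
cv2.imwrite("pics/cmp2.png",np.hstack(c)[:,:,::-1])
E
```

```text
7.3583
31.621576924031675
[-254.0, 61.4, -2.4, -0.4, 7.5]
[-246.2, 61.3, -2.4, 0.9, 7.5]
[-238.3, 61.2, -2.5, 0.6, 7.1]
[-230.0, 60.7, -1.5, 2.7, 4.2]
9.0583
37.500863492136126 10.7917
11.6583
```

View pics/cmp2.png

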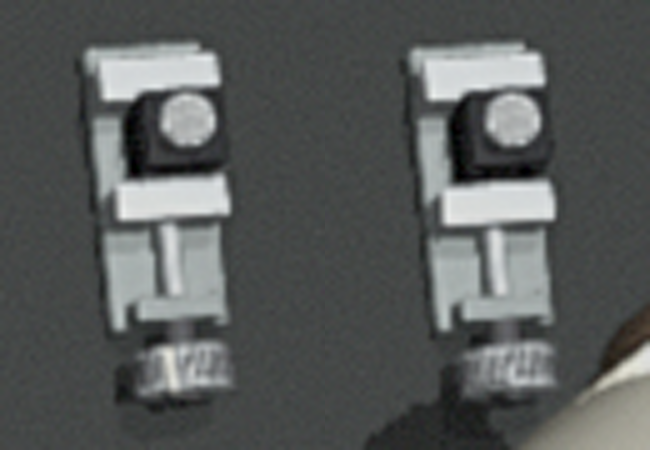

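The white line, near the top of the wheel in the first picture (zoomed (170,368)), has rolled out of view to the left, so the wheel turns the right way. Camera and jaw look undisturbed. Three more strokes should bring the line back just past its start, at about one turn.

Run:
```python
from h import *
t=0
for k in range(3):
    d,F=stroke(-15,15); t+=d; print(round(d,1),np.round(ctrl.current_wrist_force(),1),ctrl.current_time())
print("sum",t+69.1)
ctrl.servo_line([*(W+np.array([-90,0])),120],v=250); ctrl.wait(.2)
shot("top","top3"); shot("scene","scene3")
c=[]
for n in(0,3):
    c.append(cv2.resize(np.load(f"top{n}.npz")["I"][160:225,355:400],None,fx=7,fy=7,interpolation=cv2.INTER_CUBIC))
cv2.imwrite("pics/cmp3.png",np.hstack(c)[:,:,::-1])
```

```text
32.9 [ 0.7  0.6 -0.6] 13.6333
32.4 [-0.3  0.1  0.1] 15.2333
32.5 [ 0.5  0.8 -1.3] 16.8333
sum 166.8521813399493
```

View pics/cmp3.png

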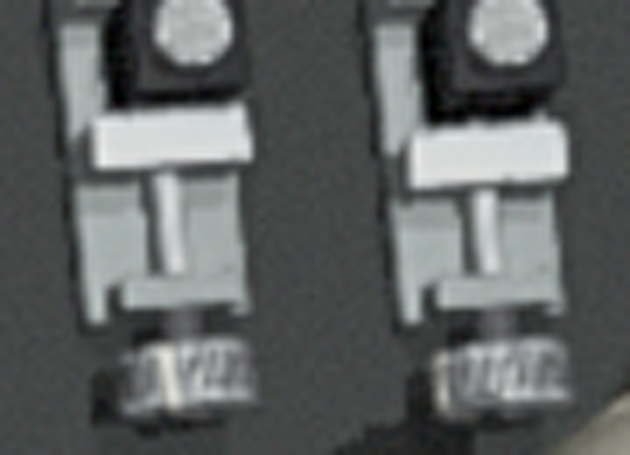

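The line is back in view at zoomed (445,385), left of its starting place (172,380) relative to the wheel. That is about one turn plus 0.7 rad, and the jaw has moved 7 mm. Four more strokes should finish it.

Run:
```python
from h import *
t=0
for k in range(4):
    d,F=stroke(-15,15); t+=d
print("sum",t+166.9,ctrl.current_time())
ctrl.servo_line([*(W+np.array([-90,0])),120],v=250); ctrl.wait(.2)
shot("top","top4"); shot("scene","scene4")
c=[]
for n in(0,4):
    c.append(cv2.resize(np.load(f"top{n}.npz")["I"][160:225,355:400],None,fx=7,fy=7,interpolation=cv2.INTER_CUBIC))
cv2.imwrite("pics/cmp4.png",np.hstack(c)[:,:,::-1])
# where the line would project for angles from top (rad, + = left)
for a in(-.6,-.3,0,.2,.4,.6,.9): print(a,((w2px("top",[W[0],*(np.array([W[1]+25*np.sin(a),40+25*np.cos(a)]))])[0]-[355,160])*7).round(0))
# jaw shift: white moving-jaw top in depth
for tag in("0","3","4"):
    P=cloud("top",np.load(f"top{tag}.npz")["D"])[160:225,350:405].reshape(-1,3); d=P-[603.0,-243.2,0]
    x=d[:,:2]@[U[1],-U[0]]; y=d[:,:2]@U
    m=(P[:,2]>53)&(P[:,2]<63)&(abs(y)<24)&(x<4)&(x>-45); print(tag,m.sum(),x[m].mean().round(2),np.percentile(x[m],[3,10,50,90]).round(1))
```

```text
sum 297.16980913380735 24.475
-0.6 [239. 372.]
-0.3 [222. 371.]
0 [202. 370.]
0.2 [188. 371.]
0.4 [173. 371.]
0.6 [160. 372.]
0.9 [142. 375.]
0 160 -9.35 [-20.  -18.5  -9.4  -0.2]
3 160 -15.93 [-26.8 -25.5 -16.7  -7.6]
4 156 -20.71 [-31.9 -30.6 -21.9 -12.4]
```

View pics/cmp4.png

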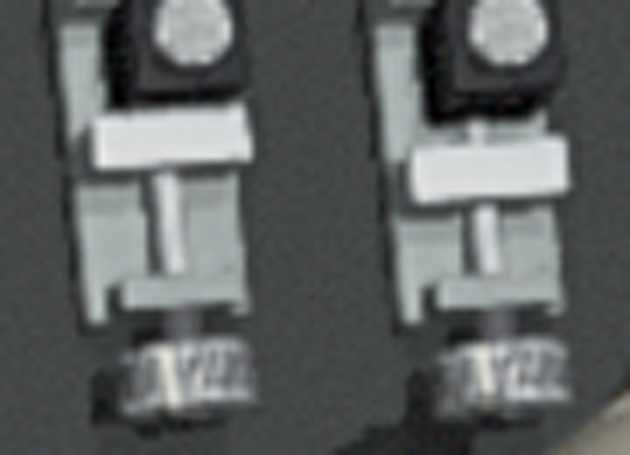

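The white line is back at its starting place (487−315 = 172, against 172), which makes exactly two turns. The jaw has moved 12.1–12.5 mm by depth, and the camera's mount is unmoved. I'll retreat, do a last check and hand in.

Run:
```python
from h import *
p=np.array(ctrl.current_ee_pos()); ctrl.servo_line([p[0],p[1],230],v=200); ctrl.wait(.4)
_,D=shot("scene","scene5"); I,Dt=shot("top","top5")
def mount(n,D,r):
    P=cloud(n,D)[r[0]:r[1],r[2]:r[3]].reshape(-1,3); return P[P[:,2]>84].mean(0).round(1)
print(mount("scene",np.load("scene0.npz")["D"],(235,335,150,240)),mount("scene",D,(235,335,150,240)))
print(mount("top",np.load("top0.npz")["D"],(140,200,350,405)),mount("top",Dt,(140,200,350,405)))
a=np.load("scene0.npz")["I"].astype(int); b=np.load("scene5.npz")["I"].astype(int)
m=(np.abs(cv2.GaussianBlur((a-b).astype(np.float32),(5,5),0)).max(2)>25).astype(np.uint8)
n,_,s,_=cv2.connectedComponentsWithStats(m); print([x.tolist() for x in s[1:] if x[4]>15])
print(ctrl.current_wrist_force(),ctrl.current_time())
ctrl.finish_job()
```

```text
[ 724.1 -272.8  184.7] [ 746.7 -278.5  206.9]
[ 603.2 -229.1  165.6] [ 587.3 -217.1  224.7]
[[97, 0, 24, 28, 357], [119, 0, 13, 21, 164], [131, 0, 18, 76, 425], [104, 0, 69, 164, 4293], [184, 0, 11, 7, 56], [204, 0, 20, 27, 283], [374, 0, 46, 52, 1144], [170, 5, 33, 58, 976], [165, 17, 7, 4, 22], [102, 23, 31, 10, 158], [156, 22, 20, 50, 430], [214, 38, 4, 17, 45], [406, 40, 6, 8, 31], [214, 61, 4, 9, 24], [235, 118, 178, 44, 2236], [229, 139, 5, 6, 19], [194, 153, 28, 8, 124], [215, 159, 30, 6, 96], [168, 178, 80, 86, 1986], [146, 194, 14, 6, 27], [152, 201, 6, 7, 16], [147, 209, 5, 7, 17], [165, 208, 22, 14, 142], [149, 243, 23, 19, 149], [187, 265, 15, 8, 73], [175, 271, 11, 8, 59], [201, 270, 5, 6, 25], [176, 279, 7, 12, 45]]
[ 0.10318493 -0.24609563  0.08138694] 26.5417
the job is handed in; nothing more can be done
```

I loosened the camera's vise by two full turns with closed fingertips, using nine gentle rolling strokes to the left. I then raised the tool clear and handed the job in at 26.5 s; no verdict was reported.

**Checks that agreed**
- **Wheel:** after the last stroke, the white line on the rim stood exactly where it began. It had also come round once partway through, at about one turn plus 0.7 rad.
- **Jaw:** it moved about 12 mm by depth: 11.4 mm by the mean, 11.9–12.5 mm by the percentiles. All are inside the 10.5–13.5 mm band.
- **Force:** the fingertip pressed with at most about 8 N in the logged readings, taken while touching down and on the first stroke. The final wrist force was about 0, so the robot touches nothing.
- **Camera:** in the top-view crop after the last stroke it stands where it was.

**Checks that disagreed or failed**
- **Finger travel:** the strokes add up to 297 mm, against 314 mm for two turns. I took the white line and the jaw as the better measure.
- **Camera position:** my last numeric check of the camera's mount failed, because stray depth points got into the average. The camera's position therefore rests on the crop alone.
- **Rest of the bench:** comparing the first and last scene pictures showed changes only around the robot and its shadow and around the camera's vise. I did not measure the other objects one by one.

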